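Set the length stop of the roll gauge at its click

TASK

Lift the steel parking link up off its two pegs on the roll gauge and set it down flat on the worktop without dropping it. Then take the gauge's carriage by its black grip and slide it along the rail, away from the pegged end block, until you feel the spring ball drop into its notch. Finish while still holding the carriage there by its grip, with the ball seated in the notch; leave the star knob, the tally counter and the staple box where they are.

Things in the scene. Friction and masses are not known exactly. Their poses are not given: they have to be found in the camera images.
- gauge: Roll gauge, fixed on the worktop: aluminium rail 360 mm long (y), 66 mm wide (x), 18 mm high, with a steel guide rail to z 26 mm. Origin at worktop height under the guide rail's middle. Start block at y -150 mm (top z 33 mm) with an upright peg, 10 mm thick, tip z 47 mm; far block at y +162 mm (top z 45 mm), with a jaw plate on its -x side (x -30 to -90 mm, top z 42 mm).
- link: Parking link, loose, about 0.1 kg: steel plate 30 (x) x 79 (y) x 10 mm with two slots that hang over the start block's peg and the carriage's peg and so tie the carriage to the block. Origin at the middle of its underside, which hangs at gauge z 33 mm, 14 mm below the peg tips; raised 20 mm it is free. Stands by itself on the worktop, tab up.
- link_centre (a point): Middle of the link, 24 mm above its underside, axes parallel to the gauge's at the start. Its upright black tab, 12 mm thick (x), 28 mm long (y), stands from 10 to 48 mm above the underside: pinch it from above across the 12 mm.
- carriage: Aluminium carriage on the rail, 60 mm (y) x 76 mm, flat top at z 47 mm; origin at worktop height below the middle of its grip, axes as the gauge's. A low tail with a 10 mm peg (tip z 47 mm, at y -55 mm) reaches 72 mm to -y; a thin stop plate at y +24 mm (top z 43 mm) reaches 101 mm to -x.
- carriage_grip (a point): Centre of the carriage's upright black grip block: 20 mm thick along the rail (y), 40 mm wide (x), 38 mm tall (gauge z 47 to 85 mm); axes parallel to the gauge's.
- travel (a joint): Travel of the carriage, m, along the gauge's +y: 0 = parked by the start block, 0.165 = far end stop. With the link on it moves only some 5 mm. Friction about 1 N. The notch comes somewhere between 0.07 and 0.13. Over the last 7 mm before it the ball pulls the carriage forward with up to 10 N; once seated, it takes about 11 N along the rail to push it out again.
- ball (a joint): Drop of the 14 mm steel ball under the carriage, m. A spring of about 15 N presses it on a steel index bar (245 x 10 mm, top z 24 mm) along the rail's rear edge (x +26 mm), which may be set anywhere within 30 mm lengthwise and has one V notch 13 mm wide across it: about 0.001 = riding on the flat bar, about 0.004 = seated in the notch.
- star_knob: Bystander: black star knob, 41 x 40 x 32 mm, loose on the worktop; origin under its centre.
- tally_counter: Bystander: round white hand tally counter, 45 x 54 x 24 mm, loose on the worktop; origin under its centre.
- staple_box: Bystander: small blue carton, 44 x 74 x 31 mm, loose on the worktop; origin under its centre.
Mind the look-alikes: they are no part of the job. What is shaped like the link but orange or turquoise is not meant.

How it is judged:
On the way, in this order (a step that is already met when the one before it is completed fails the run):
1. the parking link is lifted clear of both pegs, held in the fingers (z of link in the frame of gauge above 0.05 m and contact force between the fingers and link above 0.5 N), for 0.1 s.
2. the link is set down upright on the worktop while still in the fingers (no more than 5 mm above it) (height (world z) of link_centre below 0.029 m and angle between link_centre's own z axis and vertical below 0.2 rad and contact force between the fingers and link above 0.5 N), for 0.05 s.
At the end, for the whole second after the job is handed in: Ball dropped by over 2.2 mm (about 4 when fully seated) into the notch, carriage still, fingers holding its grip (over 1 N, grasp point within 35 mm of its centre); link flat on the worktop (within 5 mm, 0.2 rad), let go, at rest, clear of the gauge (value of joint ball above 0.0022 m and value of joint travel between 0.06 and 0.14 m and velocity of joint travel between -0.005 and 0.005 m/s and contact force between the fingers and carriage above 1 N and distance between the grasp point and carriage_grip below 0.035 m and height (world z) of link_centre below 0.029 m and angle between link_centre's own z axis and vertical below 0.2 rad and contact force between each of the arm, the fingers and link below 0.1 N and contact force between link and gauge below 0.05 N and linear speed of link below 0.02 m/s); the arm keeps its last pose, push and grip.
It fails at once if a bystander (star knob, tally counter or staple box) is moved by more than 20 mm (distance of any of star_knob, tally_counter, staple_box from where it was at the start of the episode above 0.02 m).
It also fails if it takes over 67 s, if anything falls off the work surface, if the arm or the gripper's body presses on something with over 40 N, if the wrist force passes 120 N, or if a joint passes its speed limit or range.

ROBOT

A 6-joint arm with a two-finger parallel gripper is mounted at the origin on a cart in front of the work surface, level with it; the furniture and walls round the work are solid. World frame = base frame: x ahead of the robot, y to its left, z up, the work surface at z = 0. Lengths are in m, angles in rad, forces in N, time in s.
With the tool pointing down it reaches from about 0.225 to 0.725 m from the base axis. Payload 3.1 kg.
Tool frame: the origin (TCP) lies between the finger pads; the fingertips stand 22 mm ahead of it and the grasp point (between the pads) lies 3 mm ahead of it; z points along the fingers, y is the line along which they close (so a half turn about z gives the same grasp; the last joint's range is limited). The gripper opens to 85 mm and grips with 20 to 120 N. Pads are 22 mm wide; open, the fingers measure 114 mm over their backs; the gripper's body (76 mm by 85 mm) begins 54 mm behind the grasp point. The pads swing forward as they close: fully open they stand 13 mm farther back than shut.
Start: joints at [-1.383, 0.048, 0.099, 1.622, 0, 1.443], TCP at [0.163, -0.499, 0.215] pointing down, gripper open.
Joint ranges: [-2.91, 2.91], [-0.99, 1.94], [-1.21, 1.42], [-2.12, 2.29], [-1.49, 1.47], [-3.14, 3.14]. Speed limits (rad/s): [2.79, 2.79, 3.14, 3.14, 3.14, 3.14].

INTERFACE

Orientations are given as [roll, pitch, yaw] about the fixed x, y, z axes, in that order (R = Rz(yaw) Ry(pitch) Rx(roll)).
In Python, from workcell import * gives the robot as it stands. The module is installed in compiled form; this text tells all that it offers.
- The arm moves only by the tool jog_arm, never from a script. Its argument "commands" is a list of rows, each a list of 4 numbers: the shift along the tool's x, y, z in cm, then the turn about the tool's z in rad. In form: [[x, y, z, spin], ...]. A call has 1 to 10 rows; each row shifts and turns the commanded pose from where the row before left it, along the tool's axes as they then stand; what a row does not reach is not made up. A row lasts 1/8 s, in which the tool goes at most 62.5 mm and 10.7 degrees, less where a joint would pass 70% of its speed; a pose out of reach is approached as far as the arm can. A call is refused whole if a number of a shift passes 6.25 or a number of a turn 0.188, either way. A call with a gripper value outside its range is refused whole. "claw" is the opening in per cent of the stroke, from 0 (shut) to 100 (fully open), set as the call begins (left out, the last holds). The fingers move at their own pace and stop on an object; "force" is the grip in N (left out, the last holds). Time passes only in rows, so rows that do not move let the fingers close. It gives the time, the measured TCP pose, the force, the opening and the grip force at its end, in the units of the state.
- read_state(): the state, without advancing time (a new reading comes with each control period).
- grab_frame(name): name is "side" or "top" or "wrist"; returns the picture (480x640x3 uint8, red, green, blue); there is no depth.
- get_calibration(name): a dict with "K" (3x3 intrinsics, pixels), "k1" (the pictures are not rectified: a ray, as slopes to the right and down, at radius r is drawn at 1 + k1 r^2 times it, then the intrinsics apply), "camera_from_world" (4x4, takes a point from world to camera coordinates). Camera axes: x right, y up, looking along -z (the intrinsics and any distortion apply to the point x, -y, -z); pixel columns grow to the right and rows downward; lengths in m; the calibration is good to about 2 mm. A picture is of the moment at which its call begins: read the wrist's pose just before it. get_calibration takes no time and is no camera call; for the wrist camera it gives the pose at the moment of the call.
- sign_off(): hands the job in; it is judged then, once.
The state is a dict: "t": time; "joint_positions": joint angles; "joint_vel": joint speeds; "joint_torque": joint torques, N m; "position": TCP position; "orientation": TCP orientation; "wrist_force": force on the tool from outside, world axes, zero at the start; "ft_torque": the same for the moment, N m; "gripper_width": finger opening in m; "finger_force": force on a finger pad.
Only numpy, scipy, OpenCV 4.12 (cv2) and the standard library are available. Lean on these libraries where they do the work, as an engineer would, in place of code of your own. Each camera call takes 0.05 s, during which the arm holds its last target. There are 200 camera calls.

## Working session

There is one attempt and no reset: what is moved stays moved. The work goes in short steps, Python scripts to look and compute and a tool call to move; the robot and the scene stay as the last step left them, time stands still between calls to the robot, and variables do not carry over. Pictures are saved under pics/ and viewed, at most 10 in all, crops included, and the job is handed in when it is done.

Besides the shell and the picture viewer there is one more tool, called as name(argument=value, ...), one argument or row to a line, values as JSON. jog_arm: Moves the arm, as the interface text tells. Its arguments: {"type":"object","properties":{"commands":{"type":"array"},"claw":{"type":"number"},"force":{"type":"number"}},"required":["commands"]}

```bash
mkdir -p pics; cat > h.py <<'E'
from workcell import *
import numpy as np, cv2
def ray(name,uv,cal=None):
    c=cal or get_calibration(name);K=np.array(c["K"]);T=np.array(c["camera_from_world"]);k=c["k1"]
    d=np.array([(uv[0]-K[0,2])/K[0,0],(uv[1]-K[1,2])/K[1,1]]);u=d.copy()
    for _ in range(30): u=d/(1+k*(u@u))
    R=T[:3,:3];o=-R.T@T[:3,3];v=R.T@np.array([u[0],-u[1],-1]);return o,v/np.linalg.norm(v)
def plane(name,uv,z,cal=None):
    o,v=ray(name,uv,cal);return o+v*(z-o[2])/v[2]
def proj(name,p,cal=None):
    c=cal or get_calibration(name);K=np.array(c["K"]);T=np.array(c["camera_from_world"])
    q=T[:3,:3]@np.array(p)+T[:3,3];s=np.array([q[0],-q[1]])/-q[2];s=s*(1+c["k1"]*(s@s))
    return K[0,0]*s[0]+K[0,2],K[1,1]*s[1]+K[1,2]
def save(name,fn):
    im=grab_frame(name);cv2.imwrite("pics/"+fn,im[:,:,::-1]);return im
E
python3 - <<'E'
from h import *
for n in("top","side"): save(n,n+"0.png"); c=get_calibration(n); T=c["camera_from_world"]; print(n,-T[:3,:3].T@T[:3,3])
print(read_state())
E
```

```text
top [0.23374906 0.05149602 1.6362683 ]
side [0.32554851 1.08141619 0.74164477]
{'t': 0.1, 'joint_positions': array([-1.38280910e+00,  4.86962905e-02,  9.77044367e-02,  1.62205448e+00,
       -2.25282341e-05,  1.44299405e+00]), 'joint_vel': array([-1.45001392e-03,  4.53023577e-06,  3.85958548e-03,  1.12611139e-03,
       -1.91322167e-03, -2.65170191e-05]), 'joint_torque': array([ 2.65507260e-03, -3.39851904e+01,  3.20935750e+01,  1.58020580e-02,
       -9.43138866e-05, -3.81034639e-06]), 'position': array([ 0.16290876, -0.4984224 ,  0.21399901]), 'orientation': array([-3.13935813e+00, -2.64428679e-04,  3.15789242e-01]), 'wrist_force': array([ 0.45308457,  0.64703816, -0.2948291 ]), 'ft_torque': array([-0.00901922, -0.04193014,  0.0151592 ]), 'finger_force': 0.0, 'gripper_width': 0.08549712883466998}
```

View pics/top0.png

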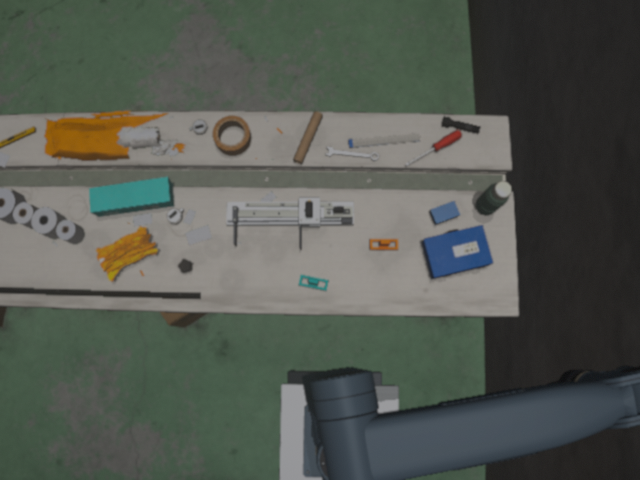

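View pics/side0.png

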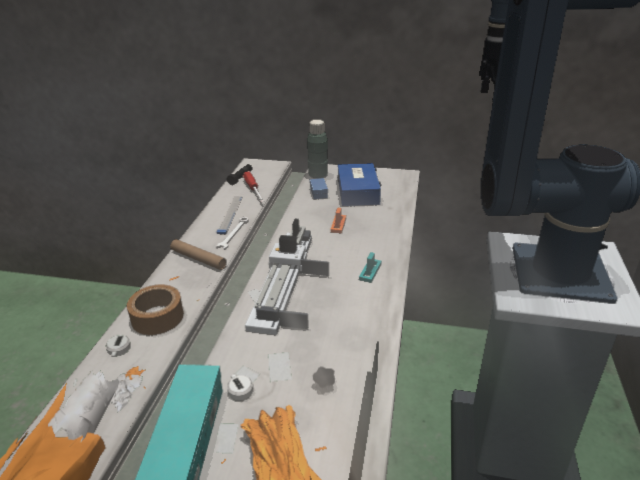

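The top view shows the gauge along the image rows, with its far block at (232,213), the carriage grip at (309,209) and the start block with the link at (342,210). Link candidates:
- grey steel on the pegs, (342,210): chosen, because it is steel and hangs on the gauge
- orange, (383,244): look-alike
- turquoise, (313,283): look-alike

In the side view the steel link's tab is near (296,228) and the grip near (287,243). I'll check this in a close crop.

```bash
python3 - <<'E'
from h import *
im=cv2.imread("pics/top0.png")[190:255,215:375]
a=cv2.resize(im,None,fx=5,fy=5,interpolation=cv2.INTER_CUBIC)
cv2.imwrite("pics/crop0.png",a)
for n,uv,z in [("link",(342,210),.08),("grip",(309,209),.085),("orange",(383,244),.05),("turq",(313,283),.05),("knob",(185,266),.03),("blue",(444,212),.03),("tally",(176,215),.024),("slab rightend",(354,221),.018),("left",(227,202),.018)]: print(n,plane("top",uv,z).round(3))
print(get_calibration("top")["K"],get_calibration("wrist"))
E
```

```text
link [0.616 0.    0.08 ]
grip [0.617 0.089 0.085]
orange [ 0.53  -0.113  0.05 ]
turq [0.421 0.076 0.05 ]
knob [0.464 0.431 0.03 ]
blue [ 0.627 -0.288  0.03 ]
tally [0.61  0.467 0.024]
slab rightend [ 0.6   -0.036  0.018]
left [0.651 0.324 0.018]
[[592.09424648   0.         313.53594724]
 [  0.         592.09424648 237.23856897]
 [  0.           0.           1.        ]] {'K': array([[345.52254108,   0.        , 316.57749525],
       [  0.        , 345.52254108, 240.11373834],
       [  0.        ,   0.        ,   1.        ]]), 'k1': -0.0497678125330205, 'camera_from_world': array([[ 0.30937856, -0.95093499, -0.00274871, -0.52381317],
       [ 0.91260133,  0.29771702, -0.28022025,  0.03564767],
       [ 0.26728958,  0.08418566,  0.9599318 , -0.37907272],
       [ 0.        ,  0.        ,  0.        ,  1.        ]])}
```

View pics/crop0.png

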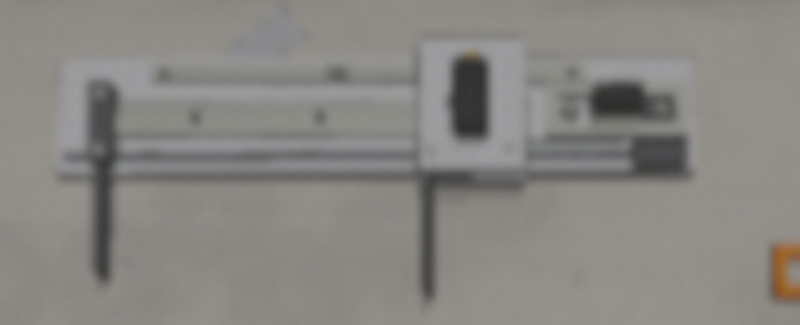

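The crop confirms it: the steel link with its black tab is at crop (618,98), which is pixel (338.6,209.6), on the start block's end of the rail. The grip is at pixel (309,209), and the orange look-alike sits well off to the right. Next I plan the approach.

```bash
cat >> h.py <<'E'
def plan(target,yaw,n,p0=None,y0=None):
    "equal world steps to target as tool rows (tool pointing down)"
    s=read_state();p=np.array(s["position"] if p0 is None else p0);y=s["orientation"][2] if y0 is None else y0
    d=(np.array(target)-p)/n;dy=((yaw-y+np.pi)%(2*np.pi)-np.pi)/n;rows=[]
    for i in range(n):
        a=y+i*dy;rows.append([round(100*(d[0]*np.cos(a)+d[1]*np.sin(a)),2),round(100*(d[0]*np.sin(a)-d[1]*np.cos(a)),2),round(-100*d[2],2),round(-dy,3)])
    print(rows)
E
python3 -c "
from h import *
plan((.57,.03,.215),np.pi/2,14)"
```

```text
[[np.float64(3.94), np.float64(-2.68), np.float64(-0.01), np.float64(-0.09)], [np.float64(4.16), np.float64(-2.32), np.float64(-0.01), np.float64(-0.09)], [np.float64(4.35), np.float64(-1.94), np.float64(-0.01), np.float64(-0.09)], [np.float64(4.51), np.float64(-1.54), np.float64(-0.01), np.float64(-0.09)], [np.float64(4.63), np.float64(-1.13), np.float64(-0.01), np.float64(-0.09)], [np.float64(4.71), np.float64(-0.71), np.float64(-0.01), np.float64(-0.09)], [np.float64(4.76), np.float64(-0.29), np.float64(-0.01), np.float64(-0.09)], [np.float64(4.76), np.float64(0.14), np.float64(-0.01), np.float64(-0.09)], [np.float64(4.73), np.float64(0.56), np.float64(-0.01), np.float64(-0.09)], [np.float64(4.66), np.float64(0.98), np.float64(-0.01), np.float64(-0.09)], [np.float64(4.55), np.float64(1.4), np.float64(-0.01), np.float64(-0.09)], [np.float64(4.41), np.float64(1.8), np.float64(-0.01), np.float64(-0.09)], [np.float64(4.23), np.float64(2.19), np.float64(-0.01), np.float64(-0.09)], [np.float64(4.02), np.float64(2.56), np.float64(-0.01), np.float64(-0.09)]]
```

jog_arm(
  commands=[
    [3.9,-2.7,0,-0.09],
    [4.2,-2.3,0,-0.09],
    [4.3,-1.9,0,-0.09],
    [4.5,-1.5,0,-0.09],
    [4.6,-1.1,0,-0.09],
    [4.7,-0.7,0,-0.09],
    [4.8,-0.3,0,-0.09],
    [4.8,0.1,0,-0.09],
    [4.7,0.6,0,-0.09],
    [4.7,1.0,0,-0.09],
  ],
  claw=100,
)

```text
t: 1.35
position: [0.4543, -0.1205, 0.2146]
orientation: [-3.141, 0.0, 1.219]
wrist_force: [0.1, -1.4, 0.2]
gripper_width: 0.0852
finger_force: 0.0
```

jog_arm(
  commands=[
    [4.6,1.4,0,-0.09],
    [4.4,1.8,0,-0.09],
    [4.2,2.2,0,-0.09],
    [4.0,2.6,0,-0.09],
    [0,0,0,0],
    [0,0,0,0],
    [0,0,0,0],
  ],
)

```text
t: 2.22
position: [0.5695, 0.0282, 0.2153]
orientation: [-3.141, 0.0, 1.574]
wrist_force: [-1.1, 0.2, 0.7]
gripper_width: 0.0855
finger_force: 0.0
```

```bash
python3 - <<'E'
from h import *
s=read_state();print(s["t"],s["position"],s["orientation"],s["joint_positions"],s["wrist_force"])
np.save("c1.npy",get_calibration("wrist"),allow_pickle=True);save("wrist","w1.png")
E
```

```text
2.225 [0.56945031 0.02820065 0.21525326] [-3.14134190e+00  3.10895403e-04  1.57408151e+00] [-6.79346886e-02  1.67566340e-01  2.28995217e-01  1.63245320e+00
 -3.27950738e-04  1.49957653e+00] [-1.1389178   0.19000318  0.70941375]
```

View pics/w1.png

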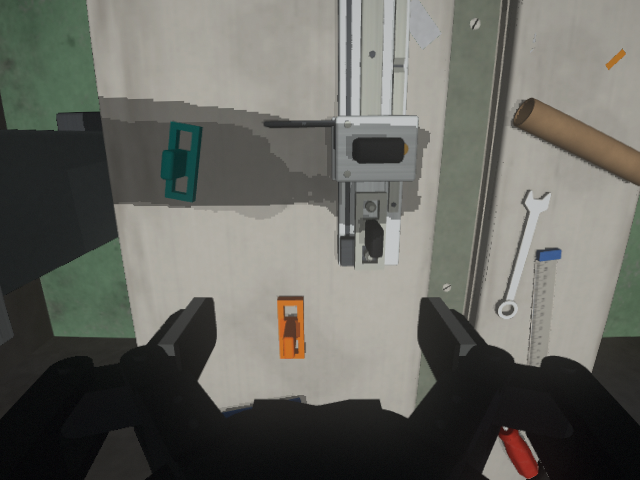

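```bash
python3 - <<'E'
import cv2
im=cv2.imread("pics/w1.png")[105:275,325:435]
a=cv2.convertScaleAbs(cv2.resize(im,None,fx=3.5,fy=3.5,interpolation=cv2.INTER_CUBIC),alpha=1.8,beta=15)
cv2.imwrite("pics/w1c.png",a)
E
```

```text
(no output)
```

View pics/w1c.png

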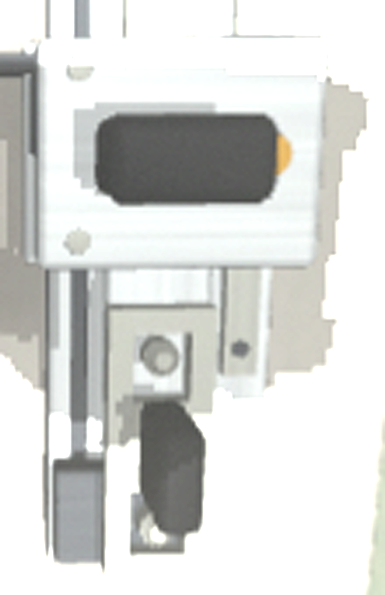

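```bash
python3 - <<'E'
from h import *
c=np.load("c1.npy",allow_pickle=True).item()
f=lambda u,v,z:plane("wrist",(325+u/3.5,105+v/3.5),z,c).round(4)[:2]
print("tab top R-bot, L",f(205,530,.081),f(205,425,.081),f(180,477,.081))
print("plate L,R edges",f(107,350,.043),f(217,350,.043),"top end",f(162,305,.043),"bot",f(162,553,.043))
print("slot1 peg tip",f(158,352,.047),"slot2 peg",f(155,530,.047))
print("carriage corners",f(42,262,.047),f(325,262,.047),f(42,40,.047),f(325,40,.047))
print("grip top L,R",f(98,155,.085),f(280,155,.085),"top,bot",f(190,115,.085),f(190,205,.085))
# rail left edge direction
print("rail edge",plane("wrist",(338,265),.018,c),plane("wrist",(339,20),.018,c))
im=cv2.imread("pics/w1.png").astype(int)
g=cv2.cvtColor(im.astype(np.uint8),cv2.COLOR_BGR2GRAY)
def blob(x0,y0,x1,y1):
    m=(g[y0:y1,x0:x1]<60).astype(np.uint8)
    n,l,s,ce=cv2.connectedComponentsWithStats(m);i=1+np.argmax(s[1:,4]);return s[i],ce[i]+[x0,y0],cv2.minAreaRect(np.argwhere(l==i)[:,::-1].astype(np.float32))
print(blob(345,130,410,170));print(blob(358,215,390,262))
E
```

```text
tab top R-bot, L [ 0.6295 -0.0012] [0.6279 0.0265] [0.6223 0.013 ]
plate L,R edges [0.6071 0.0384] [0.6377 0.0385] top end [0.6218 0.0509] bot [ 0.6252 -0.0213]
slot1 peg tip [0.6207 0.0386] slot2 peg [ 0.6222 -0.0129]
carriage corners [0.5885 0.063 ] [0.6647 0.0634] [0.5875 0.1196] [0.6604 0.1202]
grip top L,R [0.5988 0.0919] [0.6412 0.0922] top,bot [0.6197 0.101 ] [0.6207 0.0806]
rail edge [ 0.59297041 -0.03283298  0.018     ] [0.5896471  0.20665843 0.018     ]
(array([   7,    8,   52,   25, 1240], dtype=int32), array([377.9266129 , 149.90967742]), ((32.499996185302734, 19.999998092651367), (50.99999237060547, 23.999996185302734), -0.0))
(array([  7,   4,  18,  39, 596], dtype=int32), array([373.37919463, 237.60402685]), ((15.5, 23.0), (38.0, 17.0), 90.0))
```

The wrist views show the grip top at about (378,150) and the link's tab top at about (376,241). In the world frame the tab is at about (0.622, 0.013), the grip at about (0.620, 0.091), and the gauge yaw is about 0.014.

jog_arm(
  commands=[
    [-0.8,2.6,2,-0.01],
    [-0.7,2.6,2,0],
    [0,0,3,0],
    [0,0,3,0],
    [0,0,2.3,0],
    [0,0,1.0,0],
    [0,0,1.0,0],
    [0,0,0,0],
    [0,0,0,0],
  ],
  claw=50,
  force=30,
)

```text
t: 3.4
position: [0.6229, 0.0146, 0.0733]
orientation: [3.14, 0.0, 1.586]
wrist_force: [-0.3, 0.4, -0.1]
gripper_width: 0.0425
finger_force: 0.0
```

```bash
python3 - <<'E'
from h import *
s=read_state();print(s["t"],s["position"],s["wrist_force"])
im=save("wrist","w2.png")
E
```

```text
3.4 [0.62288794 0.01463717 0.07328897] [-0.34016822  0.43270689 -0.05795615]
```

View pics/w2.png

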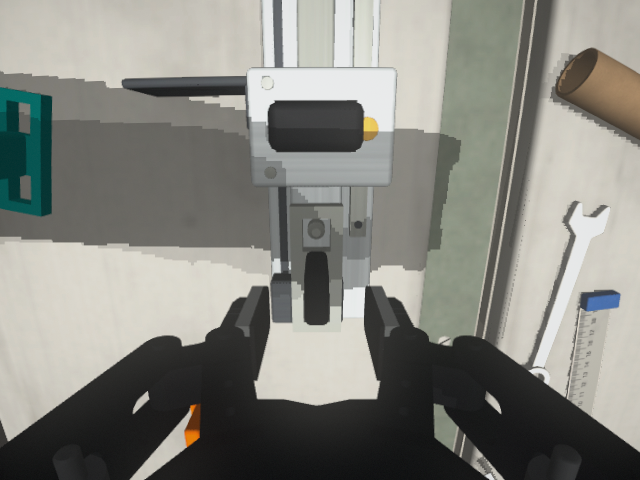

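```bash
python3 - <<'E'
from h import *
s=read_state();p=s["position"]
print([np.round(proj("wrist",q)) for q in [p,p-[0,0,.003],p-[0,0,.022]]])
for uv in[(317,325),(317,252)]: print(plane("wrist",uv,.081).round(4))
for u in(305,329): print(plane("wrist",(u,318),.081).round(4))
E
```

```text
[array([317., 288.]), array([317., 286.]), array([317., 272.])]
[ 0.6233 -0.0016  0.081 ]
[0.6228 0.0362 0.081 ]
[0.6174 0.0022 0.081 ]
[0.6291 0.0023 0.081 ]
```

The tab at image (317,290) sits centred between the open pads, and the TCP is within about 2 mm of the tab's middle. I close the gripper.

jog_arm(
  commands=[
    [-0.2,0,0.1,0],
    [0,0,0,0],
    [0,0,0,0],
    [0,0,0,0],
    [0,0,0,0],
    [0,0,0,0],
  ],
  claw=0,
  force=40,
)

```text
t: 4.2
position: [0.6222, 0.0128, 0.0711]
orientation: [-3.142, -0.0, 1.586]
wrist_force: [-0.8, -1.5, 0.7]
gripper_width: 0.0001
finger_force: 0.0
```

```bash
python3 - <<'E'
from h import *
s=read_state();print(s["position"],s["gripper_width"],s["finger_force"])
im=save("wrist","w3.png");a=im[180:400,180:460]
b=cv2.resize(a,None,fx=1.4,fy=1.4)[:,:,::-1]
t=grab_frame("side")[200:280,250:340];cv2.imwrite("pics/t3.png",t[:,:,::-1])
t=cv2.resize(t,(392,308),interpolation=cv2.INTER_CUBIC)[:,:,::-1]
cv2.imwrite("pics/c3.png",np.hstack([b,t]))
E
```

```text
[0.62217836 0.01275901 0.07107347] 6.89146058191821e-05 0.0
```

View pics/c3.png

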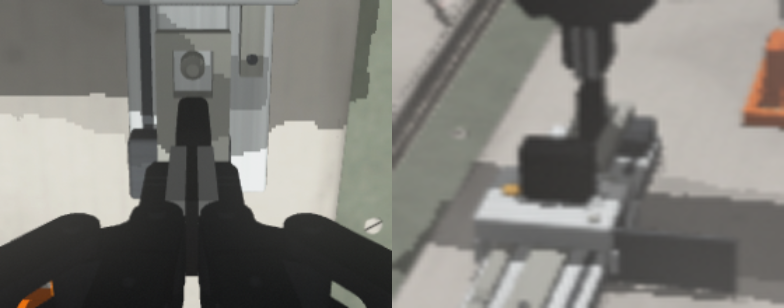

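```bash
python3 - <<'E'
from h import *
s=read_state();p=s["position"]
f=lambda q:np.round((np.array(proj("side",q))-[250,200])*[392/90,308/80]+[392,0])
g=lambda q:np.round((np.array(proj("wrist",q))-180)*1.4)
print("tip,tcp,tcp+54,tab top,tab base,grip top,grip base,car corner")
for q in [p-[0,0,.022],p,p+[0,0,.051],[.622,.0125,.081],[.622,.0125,.043],[.62,.101,.085],[.62,.101,.047]]: print(f(q),g(q))
print("tip front",g(p+[0,.011,-.022]),g(p+[0,.011,0]),g(p+[0,.011,.03]),"tab front top/bottom",g([.622,.0265,.081]),g([.622,.0265,.043]))
# triangulate tab near end top: w1 pixel & w2 pixel
c=np.load("c1.npy",allow_pickle=True).item()
c2=dict(get_calibration("wrist"))
E
```

```text
tip,tcp,tcp+54,tab top,tab base,grip top,grip base,car corner
[591. 124.] [191. 129.]
[590.  95.] [191. 151.]
[586.  25.] [191. 234.]
[589.  81.] [191. 164.]
[592. 132.] [191. 124.]
[552. 151.] [ 188. -119.]
[556. 203.] [ 189. -106.]
tip front [192. 103.] [192. 123.] [192. 159.] tab front top/bottom [191. 125.] [191.  91.]
```

The crop shows the pads fully shut with nothing between them and the tab still standing upright. The tips appear higher or farther back than predicted. I raise the arm and measure the real fingertip position.

jog_arm(
  commands=[
    [0,0,-4,0],
    [0,0,-4,0],
    [0,0,0,0],
    [0,0,0,0],
  ],
)

```text
t: 4.8
position: [0.6222, 0.0127, 0.1509]
orientation: [-3.142, -0.0, 1.586]
wrist_force: [-0.1, -0.1, -0.4]
gripper_width: 0.0001
finger_force: 0.0
```

```bash
python3 - <<'E'
from h import *
s=read_state();p=s["position"];print(p,s["gripper_width"])
c=get_calibration("wrist")
w=save("wrist","w4.png");t=save("side","s4.png")
print("side tip pred",proj("side",p-[0,0,.022]),"tcp",proj("side",p),"body",proj("side",p+[0,0,.051]))
print("wrist tip pred c/front/back",[np.round(proj("wrist",p+[0,a,-.022],c)) for a in(0,.011,-.011)],np.round(proj("wrist",p+[0,.011,.03],c)))
print("tab top pred wrist",np.round(proj("wrist",[.622,.0265,.081],c)),np.round(proj("wrist",[.622,-.0015,.081],c)))
a=cv2.resize(w[200:400,220:420],(500,500),interpolation=cv2.INTER_CUBIC)
u,v=map(int,proj("side",p));b=cv2.resize(t[v-30:v+50,u-24:u+24],(300,500),interpolation=cv2.INTER_CUBIC)
print("side crop origin",u-24,v-30,"scale 6.25; wrist origin 220,200 scale 2.5")
cv2.imwrite("pics/c4.png",np.hstack([a,b])[:,:,::-1])
E
```

```text
[0.62217509 0.0127482  0.15087554] 9.995683285495127e-05
side tip pred (np.float64(294.33537502023506), np.float64(204.05982342275863)) tcp (np.float64(293.92219707624633), np.float64(195.9439769010305)) body (np.float64(292.9319620034345), np.float64(176.51921817156426))
wrist tip pred c/front/back [array([317., 272.]), array([317., 253.]), array([316., 290.])] [317. 294.]
tab top pred wrist [317. 227.] [316. 266.]
side crop origin 269 165 scale 6.25; wrist origin 220,200 scale 2.5
```

View pics/c4.png

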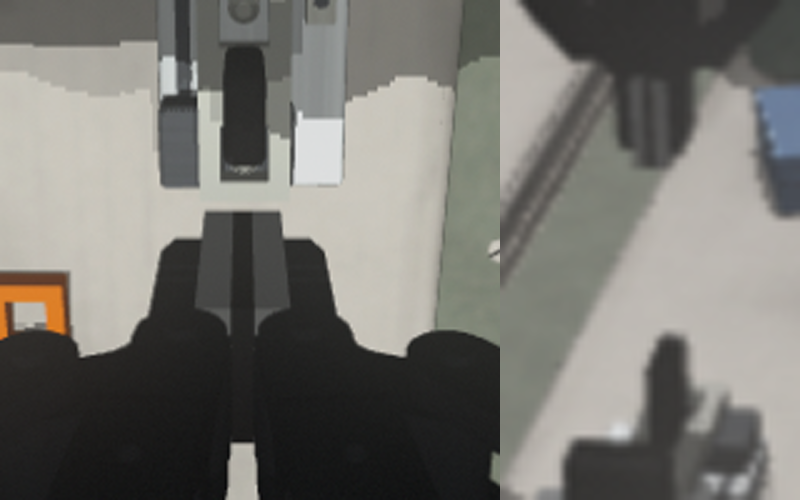

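```bash
python3 - <<'E'
from h import *
from scipy.optimize import brentq
s=read_state();p=s["position"]
for v in(190.5,191.4,192.3): print("side",v,brentq(lambda d:proj("side",p+[0,0.0,d])[1]-v,-.05,.08))
for v in(283,284,285): print("wrist",v,[round(brentq(lambda d:proj("wrist",p+[0,a,d])[1]-v,-.05,.08),4) for a in(.011,.005,0)])
w=cv2.imread("pics/w4.png");g=cv2.cvtColor(w,cv2.COLOR_BGR2GRAY);print(g[272:300:1,317],g[280:290,308])
t=cv2.cvtColor(cv2.imread("pics/s4.png"),cv2.COLOR_BGR2GRAY);print(t[175:200,290:296])
E
```

```text
side 190.5 0.016239948275150812
side 191.4 0.013851850521001513
side 192.3 0.011458753779957014
wrist 283 [0.019, 0.0051, -0.0065]
wrist 284 [0.0201, 0.0063, -0.0052]
wrist 285 [0.0211, 0.0074, -0.004]
[120 175 193 192 192 192 191 192 192 194 194 179 122  46  47  46  45  45
  44  45  45  44  45  44  45  44  45  44] [194 197 196 182 133  73  75  75  73  74]
[[ 54  54  54  55  55  56]
 [ 56  56  56  55  56  57]
 [ 69  71  61  62  62  58]
 [ 80  77  64  75  79  69]
 [ 82  78  64  75  81  71]
 [ 82  78  62  72  82  75]
 [ 81  78  61  71  82  75]
 [ 81  78  62  72  82  75]
 [ 81  79  64  71  82  75]
 [ 77  78  65  72  83  77]
 [ 75  78  65  71  83  78]
 [ 76  79  65  68  82  78]
 [ 75  80  67  69  83  79]
 [ 76  80  68  69  84  80]
 [ 99  82  68  68  84  82]
 [103  83  68  67  83  85]
 [105  91  78  76  87  94]
 [124 122 121 120 123 137]
 [127 127 128 128 137 161]
 [126 127 127 131 149 175]
 [126 126 128 139 165 179]
 [126 127 130 148 177 181]
 [127 129 134 152 178 182]
 [128 133 150 174 181 183]
 [130 139 159 178 181 183]]
```

In the side crop the tip is at row 191.5, and in the wrist crop at v=284. The real fingertips therefore stand about 15 mm behind the reported TCP, not 22 mm ahead of it. The calibration reproduces the scene points, so I trust the pictures and go about 30 mm lower, checking the force.

jog_arm(
  commands=[
    [0,0,0,0],
    [0,0,3,0],
    [0,0,3,0],
    [0,0,2,0],
    [0,0,1,0],
    [0,0,1,0],
    [0,0,0.8,0],
    [0,0,0,0],
    [0,0,0,0],
  ],
  claw=50,
)

```text
t: 6.02
position: [0.6227, 0.0127, 0.0438]
orientation: [3.14, 0.0, 1.586]
wrist_force: [-0.4, -0.2, -0.9]
gripper_width: 0.0427
finger_force: 0.0
```

jog_arm(
  commands=[
    [0,0,0,0],
    [0,0,0,0],
    [0,0,0,0],
    [0,0,0,0],
    [0,0,0,0],
  ],
  claw=0,
  force=40,
)

```text
t: 6.65
position: [0.6228, 0.0127, 0.0438]
orientation: [3.14, 0.0, 1.586]
wrist_force: [-0.3, -0.5, 2.7]
gripper_width: 0.0112
finger_force: 40.9
```

jog_arm(
  commands=[
    [0,0,-0.5,0],
    [0,0,-0.8,0],
    [0,0,-0.8,0],
    [0,0,-0.9,0],
    [0,0,-1,0],
    [0,0,-1,0],
    [0,0,0,0],
    [0,0,0,0],
    [0,0,0,0],
  ],
)

```text
t: 7.78
position: [0.6217, 0.0127, 0.0924]
orientation: [-3.14, -0.0, 1.586]
wrist_force: [-0.6, 0.4, -0.8]
gripper_width: 0.0112
finger_force: 40.4
```

```bash
python3 - <<'E'
from h import *
s=read_state();p=s["position"];print(p,s["gripper_width"],s["finger_force"])
w=save("wrist","w5.png");t=save("side","s5.png")
a=cv2.resize(w[60:400,120:520],(500,425))
u,v=map(int,proj("side",p));b=cv2.resize(t[v-35:v+50,u-30:u+30],(300,425),interpolation=cv2.INTER_CUBIC)
cv2.imwrite("pics/c5.png",np.hstack([a,b])[:,:,::-1])
E
```

```text
[0.62174152 0.01272558 0.09241957] 0.011238470364780451 40.387444496154785
```

View pics/c5.png

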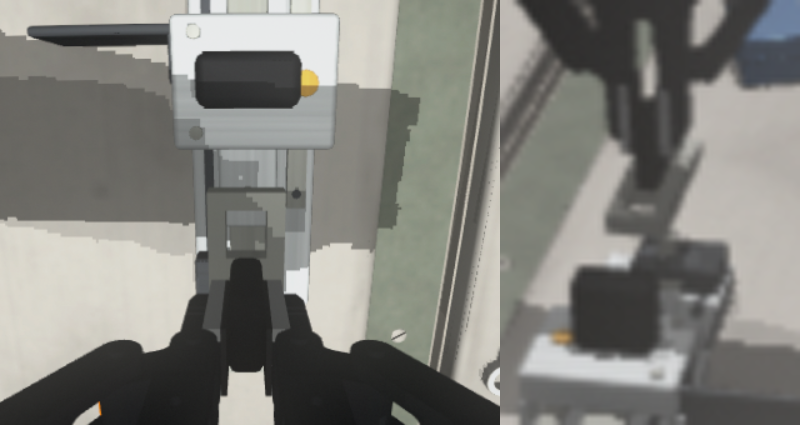

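The link is held level in the fingers and clear of both pegs. I carry it to open worktop near (0.49, 0.0) and lower it.

jog_arm(
  commands=[
    [-0.3,-2,0,0],
    [-0.3,-3,0,0],
    [-0.3,-3,0,0],
    [-0.3,-3,0,0],
    [0,-2.2,1,0],
    [0,0,2,0],
    [0,0,2,0],
    [0,0,1.2,0],
    [0,0,0,0],
    [0,0,0,0],
  ],
)

```text
t: 9.12
position: [0.491, -0.0013, 0.0318]
orientation: [3.141, 0.0, 1.586]
wrist_force: [0.5, 0.8, -1.9]
gripper_width: 0.0112
finger_force: 40.3
```

jog_arm(
  commands=[
    [0,0,0.6,0],
    [0,0,0.5,0],
    [0,0,0.4,0],
    [0,0,0.2,0],
    [0,0,0,0],
    [0,0,0,0],
    [0,0,0,0],
  ],
)

```text
t: 10.0
position: [0.4906, -0.0013, 0.0143]
orientation: [3.141, 0.0, 1.586]
wrist_force: [-0.4, -1.3, -0.9]
gripper_width: 0.0113
finger_force: 40.3
```

jog_arm(
  commands=[
    [0,0,0.1,0],
    [0,0,0.1,0],
    [0,0,0,0],
    [0,0,0,0],
  ],
)

```text
t: 10.5
position: [0.4904, -0.0012, 0.0121]
orientation: [-3.142, -0.0, 1.586]
wrist_force: [-1.0, 0.6, -0.4]
gripper_width: 0.0112
finger_force: 40.3
```

jog_arm(
  commands=[
    [0,0,0.1,0],
    [0,0,0.1,0],
    [0,0,0,0],
    [0,0,0,0],
  ],
)

```text
t: 11.0
position: [0.4906, -0.0012, 0.0108]
orientation: [3.141, 0.0, 1.586]
wrist_force: [-2.5, -0.1, 4.8]
gripper_width: 0.0111
finger_force: 41.2
```

The wrist force rises to 4.8 N, so the link is standing on the worktop. I release it and rise.

jog_arm(
  commands=[
    [0,0,0,0],
    [0,0,0,0],
    [0,0,0,0],
    [0,0,0,0],
    [0,0,-1,0],
    [0,0,-3,0],
    [0,0,-5,0],
    [0,0,-3,0],
    [0,0,0,0],
    [0,0,0,0],
  ],
  claw=50,
)

```text
t: 12.25
position: [0.4901, -0.0012, 0.1297]
orientation: [-3.141, -0.0, 1.586]
wrist_force: [0.2, 0.3, -0.8]
gripper_width: 0.0429
finger_force: 0.0
```

```bash
python3 - <<'E'
from h import *
s=read_state();print(s["position"],s["orientation"])
plan((.620,.0915,s["position"][2]),np.pi+.014,10)
c=get_calibration("wrist");w=save("wrist","w6.png");t=save("side","s6.png")
print("pred link wrist tab top",proj("wrist",(.4906,-.0012,.048),c),"side",proj("side",(.4906,-.0012,.048)))
a=cv2.resize(w[120:400,120:520],(500,350))
u,v=map(int,proj("side",(.4906,-.0012,.03)));b=cv2.resize(t[v-35:v+35,u-30:u+30],(300,350),interpolation=cv2.INTER_CUBIC)
cv2.imwrite("pics/c6.png",np.hstack([a,b])[:,:,::-1])
E
```

```text
[ 0.49008038 -0.00120948  0.12965325] [-3.14096389e+00 -9.09245011e-05  1.58579833e+00]
[[np.float64(0.91), np.float64(1.31), np.float64(-0.0), np.float64(-0.157)], [np.float64(0.69), np.float64(1.44), np.float64(-0.0), np.float64(-0.157)], [np.float64(0.46), np.float64(1.53), np.float64(-0.0), np.float64(-0.157)], [np.float64(0.21), np.float64(1.58), np.float64(-0.0), np.float64(-0.157)], [np.float64(-0.04), np.float64(1.6), np.float64(-0.0), np.float64(-0.157)], [np.float64(-0.29), np.float64(1.57), np.float64(-0.0), np.float64(-0.157)], [np.float64(-0.53), np.float64(1.51), np.float64(-0.0), np.float64(-0.157)], [np.float64(-0.76), np.float64(1.41), np.float64(-0.0), np.float64(-0.157)], [np.float64(-0.97), np.float64(1.27), np.float64(-0.0), np.float64(-0.157)], [np.float64(-1.15), np.float64(1.1), np.float64(-0.0), np.float64(-0.157)]]
pred link wrist tab top (np.float64(317.38659760377567), np.float64(241.6168170261587)) side (np.float64(349.1808130160423), np.float64(234.63683413064436))
```

View pics/c6.png

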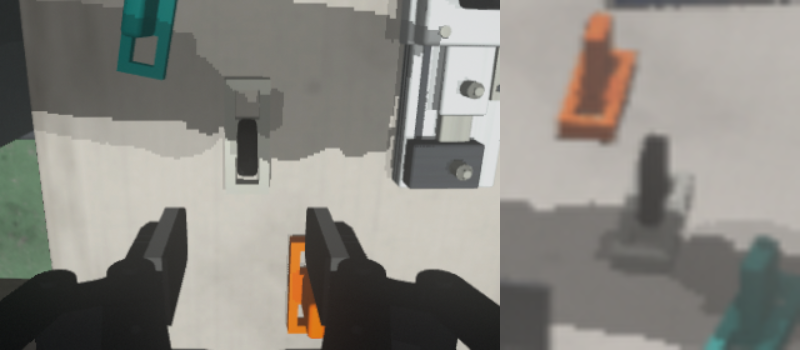

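The link stands upright on the worktop at wrist crop (247,150), released and clear of the gauge and the look-alikes. That was my tenth and last picture view, so from here I work from numbers. I go over the carriage grip with a quarter turn.

jog_arm(
  commands=[
    [0.9,1.3,0,-0.157],
    [0.7,1.4,0,-0.157],
    [0.5,1.5,0,-0.157],
    [0.2,1.6,0,-0.157],
    [0,1.6,0,-0.157],
    [-0.3,1.6,0,-0.157],
    [-0.5,1.5,0,-0.157],
    [-0.8,1.4,0,-0.157],
    [-1.0,1.3,0,-0.157],
    [-1.1,1.1,0,-0.157],
  ],
)

```text
t: 13.6
position: [0.6189, 0.0925, 0.1278]
orientation: [-3.141, -0.004, -3.122]
wrist_force: [-0.1, -0.2, 1.0]
gripper_width: 0.0427
finger_force: 0.0
```

jog_arm(
  commands=[
    [0,0,0,0],
    [0,0,0,0],
    [0,0,0,0],
  ],
)

```text
t: 13.98
position: [0.619, 0.0919, 0.1298]
orientation: [-3.141, -0.001, -3.129]
wrist_force: [-0.3, -0.9, -0.1]
gripper_width: 0.0425
finger_force: 0.0
```

```bash
python3 - <<'E'
from h import *
s=read_state();print(s["position"],s["orientation"],s["joint_positions"])
c=get_calibration("wrist");w=save("wrist","w7.png");g=cv2.cvtColor(w,cv2.COLOR_RGB2GRAY)
R=[(.62+a,.091+b,.085) for a in(-.02,.02) for b in(-.01,.01)]
P=np.array([proj("wrist",q,c) for q in R]);print(P.round())
(u0,v0),(u1,v1)=(P.min(0)-20).astype(int),(P.max(0)+20).astype(int);print(u0,v0,u1,v1)
m=(g[v0:v1,u0:u1]<70).astype(np.uint8);n,l,st,ce=cv2.connectedComponentsWithStats(m);print(st[1:],ce[1:]+[u0,v0])
b=st[1+np.argmax(st[1:,4])];x,y=b[0]+u0,b[1]+v0
for uv in[(x,y),(x+b[2],y),(x,y+b[3]),(x+b[2],y+b[3])]: print(uv,plane("wrist",uv,.085,c).round(4))
E
```

```text
[0.61901998 0.09185958 0.12982113] [-3.14144437e+00 -9.32806201e-04 -3.12900171e+00] [ 4.02772081e-02  3.10338284e-01  2.28178286e-01  1.48957288e+00
 -1.22400708e-04  2.76862514e-02]
[[299. 229.]
 [332. 229.]
 [299. 289.]
 [331. 290.]]
279 208 352 309
[[  21   11   33   70 2172]] [[315.83471455 253.63213628]]
(np.int64(300), np.int64(219)) [0.594  0.0814 0.085 ]
(np.int64(333), np.int64(219)) [0.5938 0.1013 0.085 ]
(np.int64(300), np.int64(289)) [0.6398 0.0813 0.085 ]
(np.int64(333), np.int64(289)) [0.6396 0.1025 0.085 ]
```

jog_arm(
  commands=[
    [-0.1,0,2,0],
    [0,0,2.5,0],
    [0,0,2,0],
    [0,0,1.2,0],
    [0,0,0.7,0],
    [0,0,0,0],
    [0,0,0,0],
  ],
)

```text
t: 14.9
position: [0.6214, 0.0923, 0.0472]
orientation: [3.142, 0.002, -3.128]
wrist_force: [0.9, -0.6, -0.2]
gripper_width: 0.0425
finger_force: 0.0
```

jog_arm(
  commands=[
    [0,0,0,0],
    [0,0,0,0],
    [0,0,0,0],
    [0,0,0,0],
    [0,0,0,0],
  ],
  claw=0,
  force=40,
)

```text
t: 15.52
position: [0.6214, 0.0921, 0.0472]
orientation: [-3.141, 0.002, -3.127]
wrist_force: [-0.5, -0.4, 5.6]
gripper_width: 0.0193
finger_force: 42.1
```

The fingers stop on the grip at 19.3 mm with 42 N. I slide along +y (tool +y), first 6.2 cm and then in small steps, watching the force along the rail.

jog_arm(
  commands=[
    [0,0.3,0,0],
    [0,0.6,0,0],
    [0,0.8,0,0],
    [0,0.9,0,0],
    [0,0.9,0,0],
    [0,0.9,0,0],
    [0,0.8,0,0],
    [0,0.6,0,0],
    [0,0.4,0,0],
    [0,0,0,0],
  ],
)

```text
t: 16.77
position: [0.6202, 0.1546, 0.0472]
orientation: [3.141, 0.001, -3.127]
wrist_force: [-0.8, 0.2, 6.3]
gripper_width: 0.0192
finger_force: 42.2
```

jog_arm(
  commands=[
    [0,0.15,0,0],
    [0,0.15,0,0],
    [0,0,0,0],
    [0,0,0,0],
  ],
)

```text
t: 17.27
position: [0.6202, 0.1572, 0.0472]
orientation: [-3.142, 0.001, -3.127]
wrist_force: [-0.3, -0.7, 5.9]
gripper_width: 0.0189
finger_force: 42.2
```

jog_arm(
  commands=[
    [0,0.15,0,0],
    [0,0.15,0,0],
    [0,0,0,0],
    [0,0,0,0],
  ],
)

```text
t: 17.77
position: [0.6201, 0.1614, 0.0472]
orientation: [3.14, 0.001, -3.127]
wrist_force: [0.0, 1.9, 5.7]
gripper_width: 0.0192
finger_force: 42.1
```

jog_arm(
  commands=[
    [0,0.15,0,0],
    [0,0.15,0,0],
    [0,0,0,0],
    [0,0,0,0],
  ],
)

```text
t: 18.27
position: [0.6201, 0.1671, 0.0472]
orientation: [3.135, 0.002, -3.125]
wrist_force: [-0.6, 6.4, 4.7]
gripper_width: 0.0192
finger_force: 42.1
```

The pull has started at +6.4 N and the carriage is running ahead of the command. I continue in finer steps.

jog_arm(
  commands=[
    [0,0.15,0,0],
    [0,0,0,0],
    [0,0,0,0],
  ],
)

```text
t: 18.65
position: [0.6201, 0.1672, 0.0472]
orientation: [3.137, 0.002, -3.126]
wrist_force: [-1.4, 4.1, 5.5]
gripper_width: 0.0195
finger_force: 42.1
```

jog_arm(
  commands=[
    [0,0.15,0,0],
    [0,0,0,0],
    [0,0,0,0],
  ],
)

```text
t: 19.02
position: [0.6201, 0.1673, 0.0472]
orientation: [3.14, 0.001, -3.127]
wrist_force: [-0.6, 2.2, 5.5]
gripper_width: 0.0192
finger_force: 42.1
```

jog_arm(
  commands=[
    [0,0.12,0,0],
    [0,0,0,0],
    [0,0,0,0],
    [0,0,0,0],
    [0,0,0,0],
  ],
)

```text
t: 19.65
position: [0.62, 0.1674, 0.0472]
orientation: [-3.141, 0.001, -3.127]
wrist_force: [-0.9, -1.1, 6.2]
gripper_width: 0.0188
finger_force: 42.2
```

```bash
python3 - <<'E'
from h import *
s=read_state();print(s["position"],s["wrist_force"],s["joint_vel"].round(4),s["gripper_width"],s["finger_force"])
# link still standing where left: dark tab in side view near predicted spot, before/after
a=cv2.cvtColor(cv2.imread("pics/s6.png"),cv2.COLOR_BGR2GRAY).astype(int);b=cv2.cvtColor(save("side","s8.png"),cv2.COLOR_RGB2GRAY).astype(int)
print("link crop diff",np.abs(a-b)[222:250,338:360].mean())
E
```

```text
[0.62003672 0.16738333 0.04719455] [-0.86162067 -1.14713329  6.16083942] [-0.0022  0.0009  0.0023 -0.0002 -0.0004 -0.0001] 0.01884417001674019 42.18517184257507
link crop diff 10.355519480519481
```

```bash
python3 - <<'E'
import cv2,numpy as np
for f in("s6","s8"):
    g=cv2.cvtColor(cv2.imread(f"pics/{f}.png"),cv2.COLOR_BGR2GRAY)[222:262,335:365]
    m=(g<75).astype(np.uint8);n,l,s,c=cv2.connectedComponentsWithStats(m);i=1+np.argmax(s[1:,4]);print(f,s[i],c[i])
E
python3 -c "
from workcell import *
print(sign_off())"
```

```text
s6 [12 12  5 16 57] [13.94736842 20.15789474]
s8 [12 18  4 10 28] [13.60714286 22.67857143]
the job is handed in; nothing more can be done
None
```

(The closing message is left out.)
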